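Set and hold the pouch-length gauge arm

ROBOT

A 6-joint arm with a two-finger parallel gripper is mounted at the origin on a cart in front of the work surface, level with it; the furniture and walls round the work are solid. World frame = base frame: x ahead of the robot, y to its left, z up, the work surface at z = 0. Lengths are in m, angles in rad, forces in N, time in s.
With the tool pointing down it reaches from about 0.375 to 0.9 m from the base axis. Payload 3.1 kg.
Tool frame: the origin (TCP) lies on the centre line of the jaws, within the pads' length; the fingertips stand 22 mm ahead of it and the grasp point (between the pads) lies 3 mm ahead of it; z points along the fingers, x is the direction in which the jaws open and shut, and the axes are right-handed (so a half turn about z gives the same grasp; the last joint's range is limited). The gripper opens to 87 mm and grips with 3 to 60 N. Pads are 19 mm wide; open, the fingers measure 117 mm over their backs; the gripper's body (75 mm by 190 mm) begins 51 mm behind the grasp point.
Start: joints at [0.98, 0.527, 1.433, -0, 1.181, -0.178], TCP at [0.251, 0.572, 0.245] pointing down, gripper open.
Joint ranges: [-3.08, 3.08], [-0.75, 2.2], [0.22, 2.44], [-1.43, 4.57], [0, 2.65], [-2.85, 2.85]. Speed limits (rad/s): [2.79, 2.79, 3.14, 3.14, 3.14, 3.14].

INTERFACE

Orientations are given as a unit quaternion [x, y, z, w].
In Python, from rig import robot, camera, order gives the robot as it stands.
- The arm moves only by the shell command python3 -m pendant 'ROWS' [OPENING] [FORCE]. ROWS is JSON, a list of rows, each a list of 2 entries, a list of its own where there are three numbers: the shift along the tool's x, y, z in mm, then the turn about the tool's z in degrees. A call has 1 to 8 rows; each row shifts and turns the commanded pose from where the row before left it, along the tool's axes as they then stand; what a row does not reach is not made up. A row lasts 1/8 s, in which the tool goes at most 62.5 mm and 10.7 degrees, less where a joint would pass 70% of its speed; a pose out of reach is approached as far as the arm can. A call with a gripper value outside its range is refused whole. OPENING is the finger opening in mm, from 0 to 87, set as the call begins (- or left out, the last holds). The fingers move at their own pace and stop on an object; FORCE is the grip in N (left out, the last holds). Time passes only in rows, so rows that do not move let the fingers close. It gives the time, the measured TCP pose, the force and the opening at its end, in the units of the state.
- robot.get_obs(): the state, without advancing time (a new reading comes with each control period).
- camera(name): name is "side" or "top"; returns a dict with "pixels" (420x560x3 uint8, blue, green, red), "mtx" (3x3 intrinsics, pixels), "R" (3x3) and "t" (3): a world point X has camera coordinates R X + t. Camera axes: x right, y down, z forward; pixel columns grow to the right and rows downward; lengths in m; the calibration is good to about 2 mm. A picture is of the moment at which its call begins. There is no depth.
- order.hand_in(): hands the job in, once; it reports no verdict.
The state is a dict: "time": time; "q": joint angles; "joint_velocities": joint speeds; "joint_torque": joint torques, N m; "position": TCP position; "tool_rot": TCP orientation; "ft_force": force on the tool from outside, world axes, zero at the start; "moment": the same for the moment, N m; "grip_width": finger opening in m.
Only numpy, scipy, OpenCV 4.12 (cv2) and the standard library are available. Lean on these libraries where they do the work, as an engineer would, in place of code of your own. Each camera call takes 0.05 s, during which the arm holds its last target. There are 200 camera calls.

TASK

Make the pouch-length gauge ready for a colleague who is about to cut a pouch against its end plate: swing its arm away from you, all the way out against its stop and still retracted, then squeeze the lock button in the arm's sliding head and draw the head out until its pointer is level with the mark on the set clip on the scale. Finish while holding: keep the button squeezed and the head still at that mark, as the arm springs back if let go; leave the things lying round the gauge where they are.

Things in the scene. Friction and masses are not known exactly. Their poses are not given: they have to be found in the camera images.
- gauge: Fixed stand of the pouch-length gauge: round grey foot 116 mm across, 12 mm high, with a 42 mm steel column. Origin on the worktop, on the vertical axis about which the arm swings. Fully swung out, the arm points along the stand's own -y axis.
- gauge_boom (a joint): Swing angle of the arm (aluminium tube 28 mm wide and high, centre 76 mm above the worktop, 120 mm ahead of the axis, 65 mm behind). 0 rad = fully out against its stop; positive = folded in, clockwise from above, towards the robot; starts at 0.35 to 0.75. Light friction (1 N at the head); stays where it is left.
- gauge_head (a joint): How far the telescoping head is drawn out of the arm, m. 0 = home and locked, full travel 0.100. A spring pulls it home with 4 N (at home) to 6 N (fully out). It moves only while the lock button is pressed; let go, it springs back.
- gauge_button (a joint): How far the lock button is pressed into the head, m. 0 = out (locked), 0.006 = fully in; the lock is free from about 0.0045. About 2 N starts it and 6.5 N holds it fully in.
- head_grip (a point): Grip point in the white sliding head at the arm's end: on the arm's centre line, 80 mm above the worktop, 150 mm from the swing axis when home. x axis outward along the arm (draw-out direction), z up. Head 50 mm long (x), 55 to 101 mm above the worktop; free air beside it. Width 44 mm: from a fixed rubber pad at y = +20 mm to the lock button's face at y = -24 mm; 38 mm when pressed.
- button_face (a point): Centre of the face of the ribbed grey lock button, 32 mm square, on the head's robot side, 80 mm above the worktop; axes as head_grip, it is pressed along +y. The rubber pad faces the other way; one pinch from above, fingers on pad and button, squeezes the button in.
- end_plate (a point): Centre of the outer face of the steel end plate on the head's nose: 4 mm thick, 50 mm wide, 45 to 105 mm above the worktop; its inner face is 25.5 mm outward of head_grip. Moves with the head.
- pointer (a point): Tip of the head's thin black pointer, under the button's side of the head (34 mm to the -y side of the centre line, 46 mm above the worktop); moves with the head, same axes as head_grip. It stands at the scale's first tick when the head is home.
- set_clip (a joint): Place of the set clip along the scale, m from the scale's first tick: the pointer is level with the clip's mark when gauge_head has this same value. 0.045 to 0.085; screwed tight, it does not move.
- clip_mark (a point): Mark (thin ridge across) on the small dark steel set clip, 8 mm wide, on the robot's-side edge of the scale bar; 43 mm to the -y side of the arm's centre line, 46 mm above the worktop. Axes as head_grip. The scale bar lies under the head, top 40 mm above the worktop, from y = -50 to +2 mm, black ticks every 10 mm, longer every 50 mm.
- handpiece: Bystander: steel dental handpiece, 132 mm long along its y, 20 mm high, lying beyond the stand's left side. Origin at the centre of its underside.
- tape_roll: Bystander: roll of tape lying flat, 65 mm across, 19 mm high, behind the arm. Origin at the centre of its underside.
- sterile_pack: Bystander: flat pouch with an instrument, 180 x 60 mm, 10 mm high, lying to the right of the gauge. Origin at the centre of its underside.

How it is judged:
By the outcome, as a careful person would: the job done as asked, in the order asked, and still so for the second after the job is handed in, while the arm keeps its last pose, push and grip.
It also fails if it takes over 40 s, if anything falls off the work surface, if the arm or the gripper's body presses on something with over 40 N, if the wrist force passes 120 N, or if a joint passes its speed limit or range.

## Working session

There is one attempt and no reset: what is moved stays moved. The work goes in short steps, Python scripts to look and compute and a shell command to move; the robot and the scene stay as the last step left them, time stands still between calls to the robot, and variables do not carry over. Pictures are saved under pics/ and viewed, about 8 in all and at most 12, crops included, and the job is handed in when it is done.

```bash
mkdir -p pics; ls
python3 - <<'E'
from rig import robot,camera
import cv2,numpy as np
print(robot.get_obs())
for n in("top","side"):
    c=camera(n);cv2.imwrite(f"pics/{n}0.png",c["pixels"]);print(n,c["mtx"].tolist(),c["R"].tolist(),c["t"].tolist())
E
```

```text
pics
{'time': 0.0, 'q': array([ 9.79469839e-01,  5.28451673e-01,  1.43391011e+00, -3.07515408e-05,
        1.18138579e+00, -1.78495483e-01]), 'joint_velocities': array([-0.00173042, -0.00045559, -0.00142616, -0.00049338,  0.00051643,
       -0.00042415]), 'joint_torque': array([-1.05280436e-03, -4.40046859e+01, -1.76584375e+01,  6.31910353e-02,
        5.82615752e-02, -1.63862578e-04]), 'position': array([0.2503402 , 0.57192135, 0.243578  ]), 'tool_rot': array([ 8.37016055e-01,  5.47177269e-01, -9.86659013e-04,  4.33159550e-04]), 'ft_force': array([ 0.01319607, -0.43155591,  0.01546372]), 'moment': array([-0.00522883, -0.00647693, -0.01806303]), 'grip_width': 0.08699125132692125}
top [[495.0523482629358, 0.0, 280.5125007375775], [0.0, 495.0523482629358, 205.80517081280988], [0.0, 0.0, 1.0]] [[-0.014499128047180291, -0.999784783653491, -0.01483784555834974], [-0.9933107699073817, 0.016102216503820103, -0.11434348695780054], [0.1145578005719212, 0.013080710936568965, -0.9933304612914665]] [0.05555312524837321, 0.5436163186521282, 1.1679209079416726]
side [[536.0402386038214, 0.0, 279.42838535196455], [0.0, 536.0402386038214, 212.3568434451085], [0.0, 0.0, 1.0]] [[-0.9997241042071727, 0.005745843594115926, 0.022775002712586728], [-0.01840967458532993, 0.41050815434444665, -0.9116710695740974], [-0.014587643703786873, -0.911838823750178, -0.4102891177609556]] [0.5279198169844284, 0.07642274962003118, 1.643990777135479]
```

View pics/top0.png

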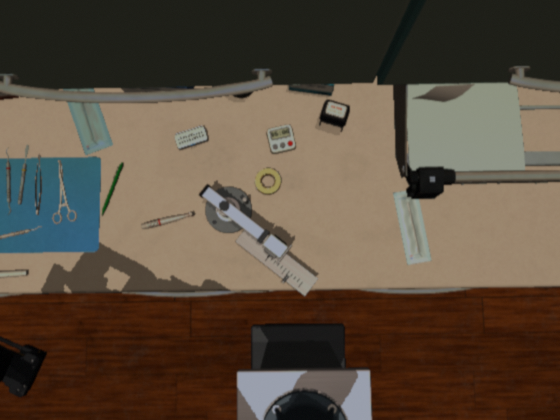

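View pics/side0.png

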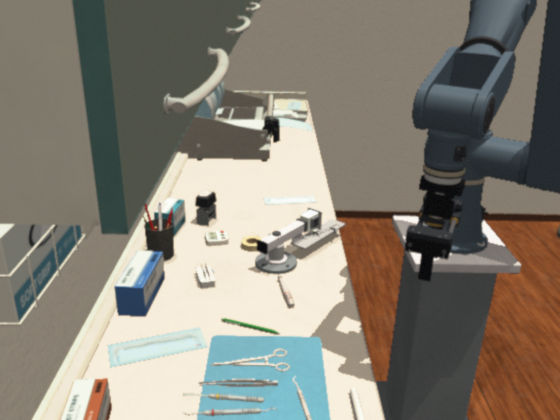

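The top view shows the gauge column near (229,209), its arm running to the head near (278,243), with the scale below it and the tape at (268,181). I'll take an enlarged crop for the details.

```bash
cat > h.py <<'E'
import numpy as np,cv2
from rig import robot,camera
def ray(c,uv,z):
    d=np.linalg.inv(c["mtx"])@[uv[0],uv[1],1]; d=c["R"].T@d; o=-c["R"].T@c["t"]
    return o+d*(z-o[2])/d[2]
def proj(c,X):
    p=c["mtx"]@(c["R"]@np.array(X)+c["t"]); return p[:2]/p[2]
def crop(c,u0,v0,w,h,s,f):
    cv2.imwrite(f,cv2.resize(c["pixels"][v0:v0+h,u0:u0+w],None,fx=s,fy=s,interpolation=cv2.INTER_CUBIC))
E
python3 - <<'E'
from h import *
c=camera("top"); crop(c,190,165,133,133*3//4,6,"pics/t1.png")
E
```

```text
(no output)
```

View pics/t1.png

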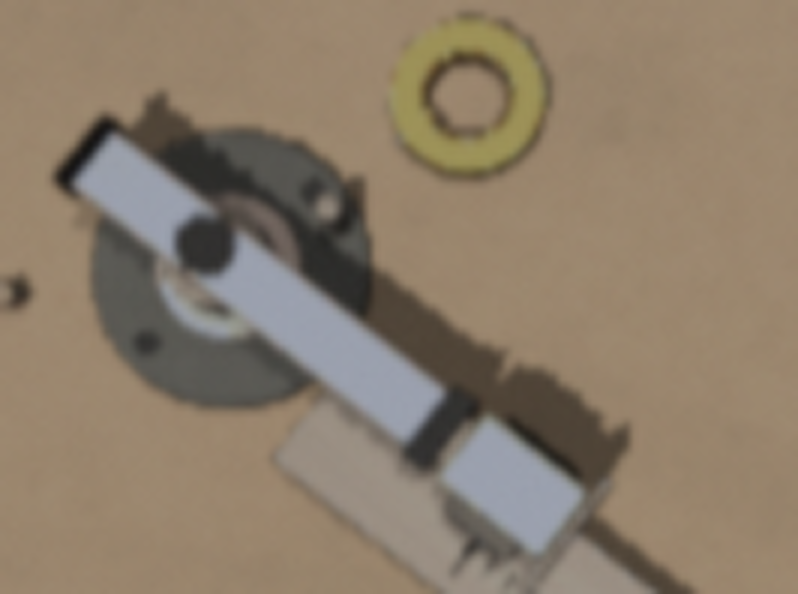

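The crop shows the foot centre at about (232,268) and the pivot cap at (205,245). The head top has corners (495,418), (585,490), (537,555), (443,480), and the tape roll is at (470,97).

Run:
```python
from h import *
c=camera("top"); P=lambda u,v,z: ray(c,(190+(u+.5)/6-.5,165+(v+.5)/6-.5),z)
ax=P(232,268,.012); print("axis",ax,P(205,245,.095))
h=P(515,486,.101); d=(h-ax)[:2]; print("head",h,"r",np.hypot(*d),"ang",np.degrees(np.arctan2(d[1],d[0])))
a=P(115,118+15,.09)
print("edge dirs",[np.degrees(np.arctan2(*(P(*q,.101)-P(*p,.101))[1::-1])) for p,q in (((495,418),(585,490)),((443,480),(537,555)))])
print("tape",P(470,97,.019))
o=robot.get_obs(); from scipy.spatial.transform import Rotation as R
print(R.from_quat(o["tool_rot"]).as_matrix().round(3))
crop(c,270,235,60,60,8,"pics/t2.png")
```

```text
axis [0.5402074  0.17639587 0.012     ] [0.54010638 0.17680339 0.095     ]
head [0.44605264 0.05912311 0.101     ] r 0.15039288118110103 ang -128.75992920261973
edge dirs [np.float64(-129.46646560308773), np.float64(-129.2634843821215)]
tape [0.60849602 0.07750035 0.019     ]
[[ 0.401  0.916 -0.001]
 [ 0.916 -0.401 -0.001]
 [-0.001 -0.    -1.   ]]
```

View pics/t2.png

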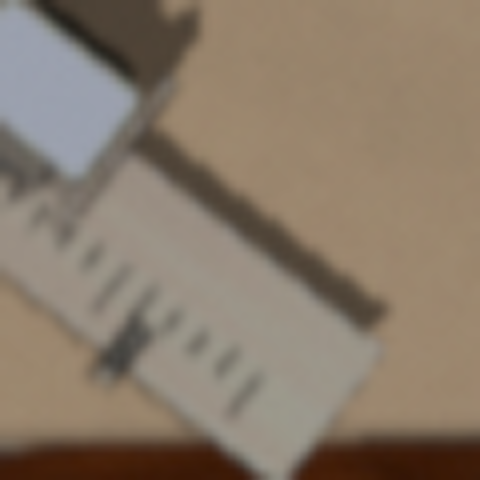

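The clip is visible on the lower edge of the scale at about crop (122,345), that is, full-image (285,278). The 50 and 100 ticks are near crop (112,288) and (243,394). Next I'll compute the approach.

```bash
cat >> h.py <<'E'
def yaw(): 
    from scipy.spatial.transform import Rotation as R
    m=R.from_quat(robot.get_obs()["tool_rot"]).as_matrix(); return np.degrees(np.arctan2(m[1,0],m[0,0]))
def plan(p0,y0,pts):
    "waypoints (x,y,z,yawdeg) -> rows of tool shift mm, turn deg"
    for x,y,z,a in pts:
        d=np.array([x,y,z])-p0; t=np.radians(y0)
        s=[d[0]*np.cos(t)+d[1]*np.sin(t), d[0]*np.sin(t)-d[1]*np.cos(t), -d[2]]
        print([[round(v*1e3,1) for v in s],round(y0-a,1)]); p0=np.array([x,y,z]); y0=a
E
python3 - <<'E'
from h import *
c=camera("top"); P=lambda u,v,z: ray(c,(270+(u+.5)/8-.5,235+(v+.5)/8-.5),z)
u=np.array([np.cos(np.radians(-129.2)),np.sin(np.radians(-129.2)),0]);ax=np.array([.5402,.1766,0])
s=lambda p:(p-ax)@u*1e3
a,b,k=s(P(112,288,.04)),s(P(243,394,.04)),s(P(122,345,.046)); print(a,b,k,"set",50+50*(k-a)/(b-a))
o=robot.get_obs()["position"];y=yaw();print(y)
T=np.array([.444,.061,.16,-39.3]);S=np.append(o,y)
plan(o,y,[S+(T-S)*i/12 for i in range(1,13)])
E
```

```text
199.8888344652483 249.44970248961147 212.49437638832305 set 62.717232794306696
66.3497148384237
[[np.float64(-32.6), np.float64(31.9), np.float64(7.0)], np.float64(8.8)]
[[np.float64(-27.3), np.float64(36.5), np.float64(7.0)], np.float64(8.8)]
[[np.float64(-21.4), np.float64(40.2), np.float64(7.0)], np.float64(8.8)]
[[np.float64(-15.0), np.float64(43.0), np.float64(7.0)], np.float64(8.8)]
[[np.float64(-8.2), np.float64(44.8), np.float64(7.0)], np.float64(8.8)]
[[np.float64(-1.3), np.float64(45.5), np.float64(7.0)], np.float64(8.8)]
[[np.float64(5.7), np.float64(45.2), np.float64(7.0)], np.float64(8.8)]
[[np.float64(12.6), np.float64(43.8), np.float64(7.0)], np.float64(8.8)]
[[np.float64(19.1), np.float64(41.3), np.float64(7.0)], np.float64(8.8)]
[[np.float64(25.2), np.float64(37.9), np.float64(7.0)], np.float64(8.8)]
[[np.float64(30.7), np.float64(33.6), np.float64(7.0)], np.float64(8.8)]
[[np.float64(35.5), np.float64(28.5), np.float64(7.0)], np.float64(8.8)]
```

```bash
python3 -m pendant '[[[-33,32,7],8.8],[[-27,36,7],8.8],[[-21,40,7],8.8],[[-15,43,7],8.8],[[-8,45,7],8.8],[[-1,45,7],8.8]]' 87 && python3 -m pendant '[[[6,45,7],8.8],[[13,44,7],8.8],[[19,41,7],8.8],[[25,38,7],8.8],[[31,34,7],8.8],[[35,29,7],8.8],[[0,0,0],0],[[0,0,0],0]]'; python3 -c "
from h import *
o=robot.get_obs()['position'];print(o,yaw());plan(o,yaw(),[(.444,.061,.083,-39.3)])"
```

```text
time: 1.0
position: [0.3481, 0.3167, 0.2025]
tool_rot: [0.993, 0.116, 0.0, -0.0]
ft_force: [0.4, 0.3, 0.0]
grip_width: 0.0868
time: 2.0
position: [0.4438, 0.0623, 0.1605]
tool_rot: [0.942, -0.336, -0.001, -0.0]
ft_force: [-0.3, 0.6, -0.3]
grip_width: 0.0868
[0.44381659 0.0623416  0.16049812] -39.24261180792819
[[np.float64(1.0), np.float64(0.9), np.float64(77.5)], np.float64(0.1)]
```

```bash
python3 -m pendant '[[[1,1,17],0],[[0,0,20],0],[[0,0,20],0],[[0,0,20],0],[[0,0,0],0],[[0,0,0],0]]' 87
python3 - <<'E'
from h import *
c=camera("side"); u,v=proj(c,robot.get_obs()["position"]).astype(int);print(u,v); crop(c,u-60,v-55,133,100,6,"pics/s1.png")
E
```

```text
time: 2.75
position: [0.4444, 0.0616, 0.0841]
tool_rot: [0.942, -0.335, 0.0, -0.0]
ft_force: [0.3, -0.1, -0.4]
grip_width: 0.087
309 218
```

View pics/s1.png

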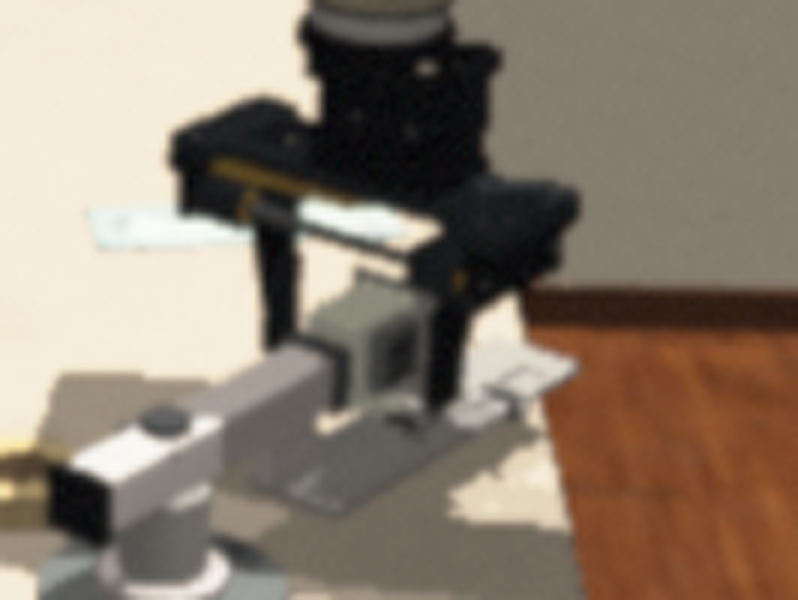

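The open fingers straddle the head cleanly, with the button side clear. I'll close with the minimum grip of 3 N, which is too little to unlock.

```bash
python3 -m pendant '[[[0,0,0],0],[[0,0,0],0],[[0,0,0],0],[[0,0,0],0],[[0,0,0],0],[[0,0,0],0]]' 38 3
python3 - <<'E'
from h import *
p=robot.get_obs()["position"];ax=np.array([.5402,.1766]);d=p[:2]-ax;print(p,yaw(),np.hypot(*d),np.degrees(np.arctan2(d[1],d[0])))
y0=yaw();th0=np.arctan2(d[1],d[0]);r=np.hypot(*d)
plan(p,y0,[(*(ax+r*np.array([np.cos(th0+np.radians(a)),np.sin(th0+np.radians(a))])),p[2],y0+a) for a in (5,10)])
E
```

```text
time: 3.55
position: [0.4443, 0.0607, 0.0835]
tool_rot: [0.942, -0.336, -0.0, 0.0]
ft_force: [-0.1, -0.7, 0.2]
grip_width: 0.0429
[0.44428172 0.06067538 0.0835245 ] -39.255586818024184 0.15046207199745015 -129.60501587989816
[[np.float64(13.1), np.float64(-0.5), np.float64(-0.0)], np.float64(-5.0)]
[[np.float64(13.1), np.float64(-0.5), np.float64(-0.0)], np.float64(-5.0)]
```

```bash
python3 -m pendant '[[[8,-0.3,0],-3],[[8,-0.3,0],-3],[[8,-0.3,0],-3],[[8,-0.3,0],-3],[[8,-0.3,0],-3],[[8,-0.3,0],-3]]'; python3 -m pendant '[[[5.3,-0.1,0],-2],[[5.3,-0.1,0],-2],[[5.3,-0.1,0],-2],[[5.3,-0.1,0],-2]]';  python3 - <<'E'
from h import *
o=robot.get_obs();p=o["position"];ax=np.array([.5402,.1766]);d=p[:2]-ax;print(p,yaw(),np.hypot(*d),np.degrees(np.arctan2(d[1],d[0])),o["moment"])
E
```

```text
time: 4.3
position: [0.4851, 0.0371, 0.0834]
tool_rot: [0.983, -0.183, -0.001, 0.0]
ft_force: [-1.3, -0.4, 1.5]
grip_width: 0.0417
time: 4.8
position: [0.5062, 0.0308, 0.0834]
tool_rot: [0.993, -0.114, -0.0, 0.0]
ft_force: [-1.7, -0.9, 1.1]
grip_width: 0.0414
[0.50623913 0.03080245 0.08343706] -13.117061199377869 0.1497005932668598 -103.11219629105777 [-0.20426591  0.44201594  0.05804832]
```

```bash
python3 -m pendant '[[[5.2,-0.1,0],-2],[[5.2,-0.1,0],-2],[[5.2,-0.1,0],-2]]';python3 -m pendant '[[[2.6,0,0],-1],[[2.6,0,0],-1]]';  python3 - <<'E'
from h import *
o=robot.get_obs();p=o["position"];ax=np.array([.5402,.1766]);d=p[:2]-ax;print(p,yaw(),np.hypot(*d),np.degrees(np.arctan2(d[1],d[0])),o["moment"])
E
```

```text
time: 5.18
position: [0.522, 0.0281, 0.0835]
tool_rot: [0.998, -0.062, -0.0, -0.0]
ft_force: [-1.1, -1.1, 0.4]
grip_width: 0.0415
time: 5.42
position: [0.5271, 0.0275, 0.0835]
tool_rot: [0.999, -0.045, 0.0, -0.0]
ft_force: [-1.3, -1.4, -0.8]
grip_width: 0.0416
[0.52708456 0.02751042 0.08354179] -5.197527624624736 0.1496653500027671 -95.02737869059013 [-0.18324342  0.26981196  0.10662957]
```

```bash
for i in 1 2; do python3 -m pendant '[[[2.6,0,0],-1],[[2.6,0,0],-1]]' | grep -v rot;done
python3 - <<'E'
from h import *
o=robot.get_obs();p=o["position"];ax=np.array([.5402,.1766]);d=p[:2]-ax;print(p,yaw(),np.hypot(*d),np.degrees(np.arctan2(d[1],d[0])),o["moment"])
E
```

```text
time: 5.68
position: [0.5299, 0.0277, 0.0834]
ft_force: [-5.8, 0.7, 3.9]
grip_width: 0.0387
time: 5.92
position: [0.5343, 0.028, 0.0833]
ft_force: [-5.8, 2.6, 3.5]
grip_width: 0.0476
[0.53433904 0.02802387 0.08328166] -1.2579363397576568 0.14869168930970383 -92.25900360047879 [ 0.4180626   1.12384432 -0.14309254]
```

The side force rose to about 6 N while the arm stopped following, so it's on the stop. I'll back off the overshoot and check the angle in the image.

```bash
python3 -m pendant '[[[-2.5,0,0],1],[[-2,0,0],1],[[0,0,0],0]]' | grep -v rot
python3 - <<'E'
from h import *
print(yaw())
c=camera("top"); crop(c,200,160,133,100,6,"pics/t3.png")
E
```

```text
time: 6.3
position: [0.5299, 0.0277, 0.0833]
ft_force: [-5.7, 1.2, 3.1]
grip_width: 0.0384
-3.2480474675781497
```

View pics/t3.png

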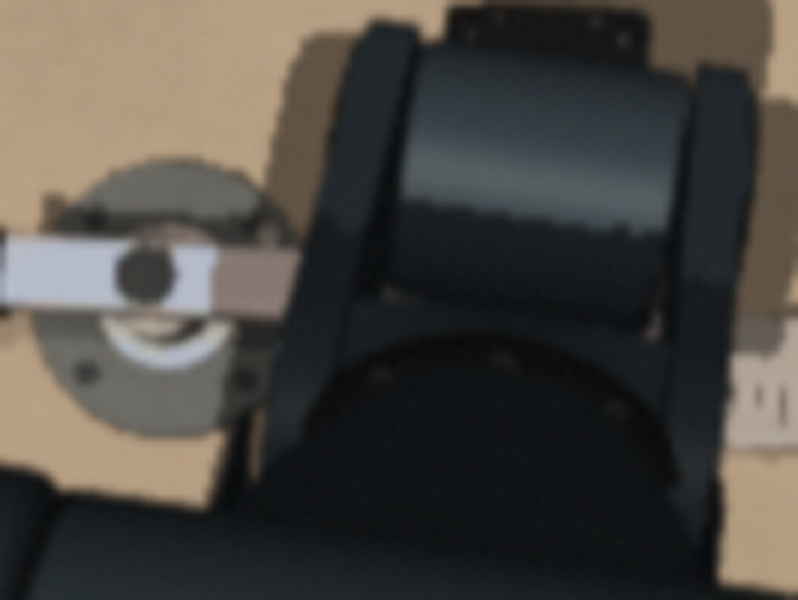

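The arm lies about 3° off world −y, which agrees with the tool yaw of −3.2°. The tube runs from crop (0,270) to (295,284), so it's on its stop. Now I'll squeeze properly.

```bash
python3 -m pendant '[[[0,0,0],0],[[0,0,0],0],[[0,0,0],0],[[0,0,0],0]]' 30 25 | grep -v rot
python3 - <<'E'
from h import *
o=robot.get_obs();print(yaw(),o["position"],o["ft_force"],o["moment"])
c=camera("top")
g=cv2.cvtColor(c["pixels"],cv2.COLOR_BGR2GRAY).astype(float)
# tube edges left of gripper: bright-to-dark transitions per column
ce=[]
for u in range(202,234):
    col=cv2.resize(g[190:225,u:u+1],(1,350),interpolation=cv2.INTER_LINEAR)[:,0]; d=np.diff(cv2.GaussianBlur(col[:,None],(1,15),0)[:,0])
    ce.append((u,190+np.argmin(d[150:350])/10+15-.45,190+np.argmax(d[50:190])/10+5-.45))
ce=np.array(ce)
for k in(1,2):
    m,b=np.polyfit(ce[:,0],ce[:,k],1); r=ce[:,k]-m*ce[:,0]-b; ok=abs(r)<1; m,b=np.polyfit(ce[ok,0],ce[ok,k],1)
    A,B=ray(c,(203,m*203+b),.09),ray(c,(232,m*232+b),.09);print(k,np.degrees(np.arctan2(*(B-A)[1::-1])),ok.sum(),r.std())
E
```

```text
time: 6.85
position: [0.5305, 0.0277, 0.0834]
ft_force: [-5.1, 1.4, 4.6]
grip_width: 0.0367
-3.277087996123036 [0.53048452 0.02765648 0.0834386 ] [-5.05040213  1.36397801  4.61419049] [ 0.16701565  1.59278208 -0.17739929]
1 -93.40770264868362 9 3.4950588698033065
2 -92.72299348335595 18 2.5565397657146574
```

```bash
python3 -m pendant '[[[0,3,0],0],[[0,5,0],0],[[0,5,0],0],[[0,5,0],0]]' | grep -v rot;  python3 -m pendant '[[[0,7,0],0],[[0,7,0],0],[[0,7,0],0],[[0,7,0],0],[[0,7,0],0],[[0,4,0],0],[[0,0,0],0],[[0,0,0],0]]' | grep -v rot
python3 - <<'E'
from h import *
o=robot.get_obs();print(yaw(),o["moment"], np.dot(o["position"]-[.53048,.02766,.083],[np.sin(np.radians(-3.3)),-np.cos(np.radians(3.3)),0]))
c=camera("top");d=camera("side")
u,v=proj(c,o["position"]).astype(int);a,b=proj(d,o["position"]).astype(int);print(u,v,a,b)
A=cv2.resize(c["pixels"][v-20:v+55,u-40:u+60],None,fx=4,fy=4,interpolation=cv2.INTER_CUBIC);B=cv2.resize(d["pixels"][b-35:b+40,a-50:a+50],None,fx=4,fy=4,interpolation=cv2.INTER_CUBIC)
cv2.imwrite("pics/m4.png",np.hstack([A,B]))
E
```

```text
time: 7.4
position: [0.5293, 0.0105, 0.0834]
ft_force: [-5.7, 5.8, 4.4]
grip_width: 0.0366
time: 8.4
position: [0.5267, -0.0282, 0.0834]
ft_force: [-5.9, 4.7, 5.4]
grip_width: 0.0366
-3.2870103918456364 [ 0.71399271  1.53909848 -0.10918359] 0.05599234257705699
312 210 280 205
```

View pics/m4.png

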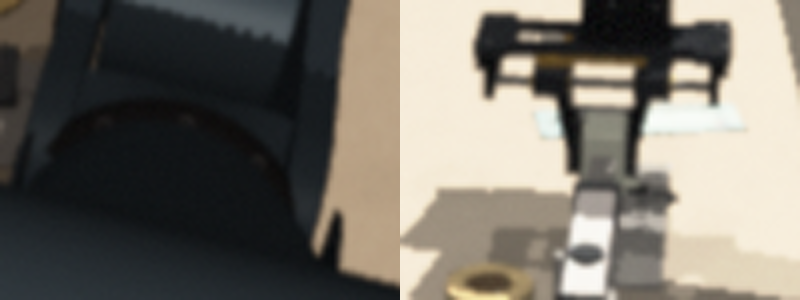

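The top view is occluded by the wrist. The side view shows the head drawn out and still pinched, with the pointer and clip near (660,195) but heavily foreshortened along the arm. I'll refine the clip reading numerically from the unobstructed first top picture.

Run:
```python
from h import *
c=camera("top"); im=cv2.imread("pics/top0.png"); g=cv2.cvtColor(im,cv2.COLOR_BGR2GRAY)
th=np.radians(-129.2);u=np.array([np.cos(th),np.sin(th),0]);w=np.array([-u[1],u[0],0]);ax=np.array([.5402,.1766,0])
def prof(y0,y1,z,s):
    out=[]
    for x in s:
        p=np.array([proj(c,ax+(.15+x/1e3)*u+y/1e3*w+[0,0,z]) for y in np.arange(y0,y1,.5)],np.float32)
        out.append(cv2.remap(g,p[:,:1],p[:,1:],cv2.INTER_CUBIC).mean())
    return np.array(out)
s=np.arange(40,110,1.)
t=prof(-34,-24,.04,s); k=prof(-47,-40,.046,s)
for y in range(-52,-16,4): print(y,prof(y,y+4,.043,s[::2]).astype(int))
print("tick minima",[s[i] for i in range(1,len(s)-1) if t[i]<=t[i-1] and t[i]<t[i+1]])
print("clip",k[10:40].astype(int)); b=k[30:].mean();wt=np.clip(b-8-k,0,None);wt[(s<50)|(s>85)]=0;print((wt*s).sum()/wt.sum(),s[np.argmin(k)])
```

```text
-52 [127 124 122 123 122 121 122 127 123 108  85  75  80  78  92 115 123 121
 120 122 124 125 125 124 122 118 110 106  97  83  69  62  61  62  58]
-48 [138 138 138 139 140 138 139 140 137 123  91  70  67  71  96 126 138 139
 139 140 140 140 139 139 141 141 138 139 137 135 132 133 134 133 128]
-44 [145 145 146 145 140 138 141 145 144 128  94  74  76  82 108 137 146 147
 147 147 147 147 147 148 148 147 148 148 147 144 140 144 148 148 147]
-40 [145 145 146 143 132 123 134 145 145 128  96  78  83  87 107 135 145 147
 147 147 147 148 148 148 148 147 148 148 145 132 121 133 146 148 148]
-36 [137 142 147 145 130 121 136 147 144 125 100 102 114 118 122 132 142 149
 147 141 139 144 149 149 144 140 144 149 144 128 118 135 147 149 150]
-32 [121 135 147 145 131 122 135 148 145 130 116 130 144 144 129 121 136 148
 145 127 118 133 147 146 128 120 137 149 147 131 119 135 148 151 152]
-28 [124 137 147 146 133 126 137 146 146 132 122 135 147 146 134 127 139 148
 147 133 126 138 148 146 131 121 136 148 148 136 130 140 149 151 151]
-24 [140 144 146 146 143 141 143 147 147 142 139 144 148 148 145 143 146 147
 148 146 146 147 149 147 141 138 144 149 149 147 146 148 150 150 149]
-20 [146 146 146 147 147 147 147 147 147 147 147 147 146 147 148 147 148 147
 148 148 148 147 147 148 147 147 148 149 148 149 149 148 148 149 149]
tick minima [np.float64(50.0), np.float64(60.0), np.float64(70.0), np.float64(80.0), np.float64(90.0), np.float64(100.0), np.float64(107.0)]
clip [139 140 142 143 144 144 142 137 126 111  93  79  72  71  72  74  78  89
 105 122 134 141 144 145 145 145 145 145 145 145]
63.636793168755226 63.0
```

The ticks read exactly 50, 60 … 100, and the clip centre is at 63.7 mm. The head is at 56.0, so it has 7.7 mm to go.

```bash
python3 -m pendant '[[[0,2,0],0],[[0,2.5,0],0],[[0,2.2,0],0],[[0,1,0],0],[[0,0,0],0],[[0,0,0],0],[[0,0,0],0]]' - 32 | grep -v rot
python3 - <<'E'
from h import *
o=robot.get_obs();print(yaw(),o["moment"], np.dot(o["position"]-[.53048,.02766,.083],[np.sin(np.radians(-3.3)),-np.cos(np.radians(3.3)),0]))
d=camera("side");th=np.radians(-93.2);u=np.array([np.cos(th),np.sin(th),0]);w=np.array([-u[1],u[0],0]);ax=np.array([.5402,.1766,0])
a,b=proj(d,ax+.2137*u-.039*w+[0,0,.046]);print(a,b)
a0,b0=int(a)-25,int(b)-19
for n,y in(("pointer",-.034),("clip",-.043)): print(n,[((proj(d,ax+(.15+s)*u+y*w+[0,0,.046])-[a0,b0]+.5)*14).round().tolist() for s in(.0537,.0637,.0737)])
crop(d,a0,b0,50,38,14,"pics/s5.png")
E
```

```text
time: 9.43
position: [0.5264, -0.0358, 0.0834]
ft_force: [-5.2, 5.2, 6.2]
grip_width: 0.0362
-3.2812326125097235 [ 0.78725526  1.67408672 -0.17668588] 0.06357587394573165
292.2879892314343 216.02184847560792
pointer [[337.0, 291.0], [338.0, 272.0], [340.0, 254.0]]
clip [[378.0, 293.0], [379.0, 274.0], [380.0, 255.0]]
```

View pics/s5.png

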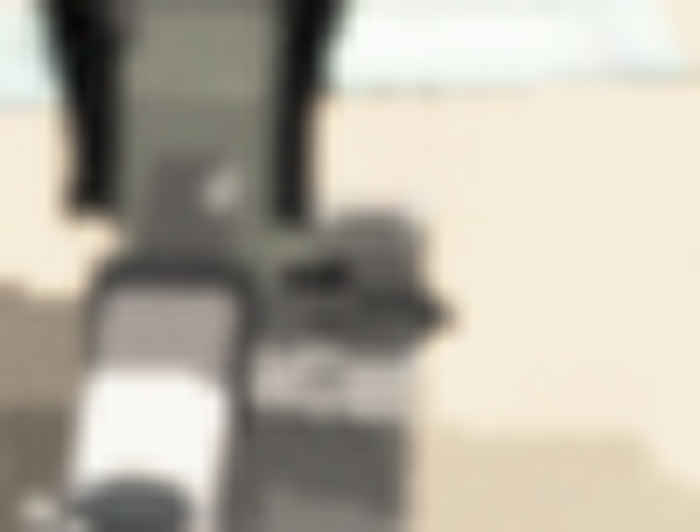

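The pinch holds. The pointer is at about (320,272), at the row predicted for 63.7 mm. The clip's dark front face is at about (405,312), which fits a clip body hanging below its mark. The arm is still loaded about 5 N against its stop, so I'm handing in.

```bash
python3 -c "
from rig import robot,order
o=robot.get_obs();print(o['time'],o['position'],o['ft_force'],o['grip_width']);print(order.hand_in())"
```

```text
9.475 [ 0.52637224 -0.03572719  0.08342088] [-5.54618614  5.39018783  6.14486307] 0.036304007350572966
the job is handed in; nothing more can be done
None
```

I set the gauge and handed it in at 9.5 s, with the robot still holding the button squeezed at 32 N and the head still. I couldn't see the pointer and the clip's mark line up directly, because the wrist hid them from the top camera.

- **Swing:** I swung the arm out under a light 3 N pinch until the force rose to about 6 N. At the end the arm was still pushing about 5.5 N against the stop. While I was overshooting and backing off, that push pressed the button almost fully in. I had not drawn the head out at that point, and its spring pulls it home.
- **Draw-out:** The head should be at 63.6 mm, going by how far the tool moved and assuming no slip in the pinch. The pull of 5.4 N is close to the 5.3 N the spring should give there.
- **Clip:** I read its mark at 63.7 mm in the first clear top picture, where the scale ticks came out at their nominal values. I took the middle of the clip as the mark, because the thin ridge itself was not resolved.
- **Side camera:** It shows the pointer where 63.7 mm predicts, but only to within about 2–3 mm. The clip's dark patch sat lower than its mark should. I took that patch to be the clip's front face, which fits but isn't proven.
- **Things around the gauge:** I felt no contact with the handpiece, tape roll or pouch, and made no separate final check of where they lie.

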